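Bolt the guard flap of the turbo test box and switch it on

TASK

Get the grey test box ready to run: press its guard flap fully shut, slide the bolt on the flap all the way into its keeper, and after that turn the switch handle on the separate switch box clockwise to its stop (on). Do not touch the lamp bar over the bolt, and leave the other things on the bench where they are.

Things in the scene. Friction and masses are not known exactly. Their poses are not given: they have to be found in the camera images.
- rig: Fixed grey test box, 260 wide (y) x 250 deep (x) x 170 mm high. Origin: centre of underside; x to its back, y along its width, z up; at yaw 0 its slope faces the robot. The slope rises at 30 degrees from its lower edge (x -120, z 60 mm) to x 70, z 170 mm: up-slope u = (0.866, 0, 0.5), outward normal n = (-0.5, 0, 0.866) in its axes. On it lies the guard flap, y -125 to 65 mm.
- flap (a joint): Guard flap: dark steel plate 191 (along slope) x 190 x 6 mm with a window, hinged along its upper edge; hinge line along the box's y through x 55.5, z 166.0 mm of the box. Rad: 0 = fully shut, grows as the free lower edge lifts; starts 0.14 to 0.32 ajar. Stiff hinge (1.5 N m friction): stays where left; 3 to 6 N at the free edge closes it. Shut, its face is 8 mm off the slope.
- bolt (a joint): Barrel bolt on the flap: steel rod 16 mm in diameter, 130 mm long, across the flap 62 mm up from the slope's lower edge. Value in m: 0 = drawn back, 0.060 = fully home in the keeper (stop), growing towards the box's +y. 3 N friction, stays where left; starts at 0 to 0.020. Its handle's centre is at the box's y = -30 mm + value.
- switch (a joint): Rotary switch handle on top of the switch box. Value in rad: 0 = off stop, 1.047 = on stop (60 degrees), growing clockwise seen from above. Friction 0.15 N m, no spring: it stays where it is left. Starts within 0.12 rad of off.
- flap_edge (a point): Point on the flap's outer face, on the bare strip near its free lower edge: 179 mm from the hinge, 26 mm up from the slope's lower edge, at y -30 mm of the box. A good place to push. Axes turn with the flap: x to the hinge, y along it, z out of the face. The bolt's handle starts 23 mm up-slope of it.
- bolt_grip (a point): Grip point of the bolt's handle, a steel tab standing out from the rod along the flap's normal: 12 mm thick along the slide (y), 26 mm wide up-slope. The point is on its middle, 59 mm off the slope when shut, 17 mm below the tab's outer end, 28 mm above the two bolt guides (tallest parts beside it on the flap). Axes as flap_edge. Can be pinched along y or pushed.
- switch_grip (a point): On the switch's turning axis, 102 mm above the bench, 13 mm below the handle's top. The black handle is an upright bar 90 long, 16 thick, 32 mm tall, its underside 13 mm above the box; its length lies along this point's x axis, reaching 55 mm to -x (end with a white dash) and 35 mm to +x; it turns about z.
- switch_box: Fixed grey plastic switch box, 110 x 110 x 70 mm, on the bench to the left or right in front of the test box. Origin: centre of its underside.
- lamp: Fixed aluminium lamp bar, 22 mm in diameter, 298 mm long, along the box's y on two thin posts (12 mm) at its sides, y +/-138 mm. The pose is the test box's own; the bar's centre line is at x -73, z 260 mm of the box. It overhangs the bolt's handle: a vertical tool there hits it, so come in along the slope's normal, tilted about 30 degrees.
- turbo: Loose steel turbine housing, 116 mm in diameter with a flanged side pipe reaching 70 mm out, 95 mm tall, bystander, on the other side from the switch box. Origin: centre of underside.
- oil_jar: Loose amber glass jar, 60 mm in diameter, 100 mm tall, bystander. Origin: centre of underside.
- socket: Loose steel impact socket standing upright, 44 mm in diameter, 80 mm tall, bystander. Origin: centre of underside.
- keeper (a point): Centre of the fixed steel keeper bracket beside the flap, 62 mm up the slope from its lower edge, at y 95 mm of the box (30 mm long in y, standing 33 mm off the slope; this point 14 mm off the slope, on the bolt's line when the flap is shut). Axes are the box's.
There are look-alikes about, which are no part of the job. What is shaped like the switch_box but pink or red is not meant.

How it is judged:
By the outcome, as a careful person would: the job done as asked, in the order asked, and still so for the second after the job is handed in, with the robot touching nothing.
It also fails if it takes over 64 s, if anything falls off the work surface, if the arm or the gripper's body presses on something with over 40 N, if the wrist force passes 120 N, or if a joint passes its speed limit or range.

ROBOT

A 7-joint arm with a two-finger parallel gripper is mounted at the origin on the work surface. World frame = base frame: x ahead of the robot, y to its left, z up, the work surface at z = 0. Lengths are in m, angles in rad, forces in N, time in s.
With the tool pointing down it reaches from about 0.425 to 1.025 m from the base axis. Payload 9.4 kg.
Tool frame: the origin (TCP) lies between the finger pads; the fingertips stand manip.nose_length ahead of it and the grasp point (between the pads) lies 2 mm behind it (manip.nose_length is the distance from the TCP to the fingertips, in m); z points along the fingers, y is the line along which they close (so a half turn about z gives the same grasp; the last joint's range is limited). The gripper opens to 93 mm and grips with 3 to 60 N. Pads are 15 mm wide; open, the fingers measure 128 mm over their backs; the gripper's body (75 mm by 188 mm) begins 65 mm behind the grasp point.
Start: joints at [1.199, 0.599, -0.003, 1.599, 0.002, 0.943, -0.08], TCP at [0.211, -0.694, 0.236] pointing down, gripper open.
Joint ranges: [-2.57, 2.57], [-0.35, 1.97], [-1.29, 1.29], [0.11, 2.56], [-1.05, 4.19], [0.11, 1.86], [-2.63, 2.63]. Speed limits (rad/s): [2.22, 2.22, 3.01, 3.01, 3.14, 3.14, 3.14].

INTERFACE

Orientations are given as a unit quaternion [x, y, z, w].
In Python, from workcell import manip, claw, solve_ik, get_image, camera_info, workorder, get_time_s, get_qpos, get_dq, get_joint_efforts, get_ee_pos, get_orientation, get_ft_force, get_ft_torque, get_width, get_grasp_force gives the robot as it stands. The module is installed in compiled form; this text tells all that it offers. Calls block until the motion is done:
- manip.movep(position, orientation): joint-space move of the TCP to a pose.
- manip.movel(position, rot=None, max_speed=0.15, f_stop=None): straight line of the TCP; rot=None keeps the orientation; max_speed is the mean speed in m/s. With f_stop (N) it stops when the force on the tool has changed by that much, and returns True; else False.
- manip.movej(angles): joint-space move.
- claw.grip(opening): finger opening in m; the grip force is fixed at half the most; returns when the fingers have stopped.
- manip.sleep(seconds).
- solve_ik(position, orientation): joint angles nearest the present ones, or None.
- get_image(name): name is "scene" or "side" or "wrist"; returns (picture, depth): 400x640x3 uint8, red, green, blue; 400x640 float32, m along the optical axis (not along the pixel's ray), 0 where there is no reading.
- camera_info(name): a dict with "camera_matrix" (3x3 intrinsics, pixels), "view" (4x4, takes a point from world to camera coordinates); the wrist camera has in their place "mount" (4x4, takes a point from camera to tool coordinates, whose origin is the TCP and whose axes are the flange's). Camera axes: x right, y down, z forward; pixel columns grow to the right and rows downward; lengths in m; the calibration is good to about 2 mm. A picture is of the moment at which its call begins: read the wrist's pose just before it. camera_info takes no time and is no camera call.
A pose or a line that the arm cannot do raises manip.PlanningError and nothing moves.
- workorder.job_done(): hands the job in; it is judged then, once.
Readings, each from a call of its own:
- get_time_s(): time.
- get_qpos(): joint angles.
- get_dq(): joint speeds.
- get_joint_efforts(): joint torques, N m.
- get_ee_pos(): TCP position.
- get_orientation(): TCP orientation.
- get_ft_force(): force on the tool from outside, world axes, zero at the start.
- get_ft_torque(): the same for the moment, N m.
- get_width(): finger opening in m.
- get_grasp_force(): force on a finger pad.
Only numpy, scipy, OpenCV 4.12 (cv2) and the standard library are available. Lean on these libraries where they do the work, as an engineer would, in place of code of your own. Each camera call takes 0.05 s, during which the arm holds its last target. There are 200 camera calls.

## Working session

There is one attempt and no reset: what is moved stays moved. The work goes in short steps, each a Python script; the robot and the scene stay as the last script left them, time stands still between calls to the robot, and variables do not carry over. Pictures are saved under pics/ and viewed, at most 10 in all, crops included, and the job is handed in when it is done.

```bash
mkdir -p pics
python3 - <<'E'
from workcell import *
import cv2,numpy as np
for n in("scene","side"):
    im,d=get_image(n); cv2.imwrite(f"pics/{n}.png",im[:,:,::-1]); np.savez(f"pics/{n}.npz",im=im,d=d)
    c=camera_info(n); print(n,np.round(c["camera_matrix"],1).tolist(),np.round(c["view"],3).tolist(),(d>0).mean())
print(camera_info("wrist")["mount"].round(3).tolist(),manip.nose_length,get_time_s(),get_orientation(),get_ee_pos())
E
```

```text
scene [[406.1, 0.0, 317.1], [0.0, 406.1, 199.0], [0.0, 0.0, 1.0]] [[0.804, 0.595, -0.001, -0.412], [0.383, -0.518, -0.765, -0.129], [-0.456, 0.614, -0.644, 1.559], [0.0, 0.0, 0.0, 1.0]] 0.996015625
side [[368.4, 0.0, 321.6], [0.0, 368.4, 198.5], [0.0, 0.0, 1.0]] [[-0.943, -0.332, 0.017, 0.519], [-0.234, 0.625, -0.744, 0.224], [0.236, -0.706, -0.667, 0.924], [0.0, 0.0, 0.0, 1.0]] 0.996
[[0.0, -0.953, -0.302, 0.084], [1.0, 0.0, -0.001, 0.0], [0.001, -0.302, 0.953, -0.149], [0.0, 0.0, 0.0, 1.0]] 0.017 0.1 [ 9.89156101e-01  1.46866257e-01 -1.73161758e-04 -6.92753287e-04] [ 0.21047886 -0.69334119  0.23483107]
```

View pics/scene.png

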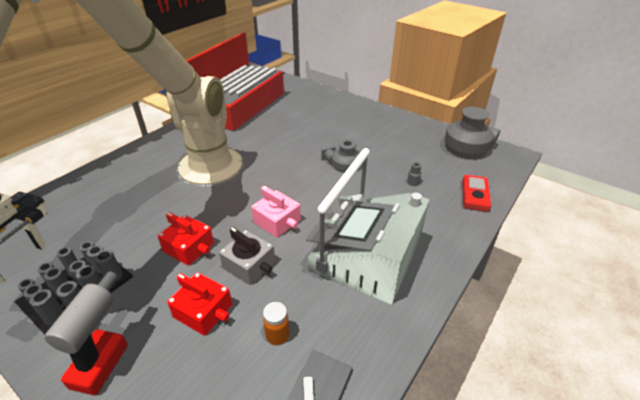

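View pics/side.png

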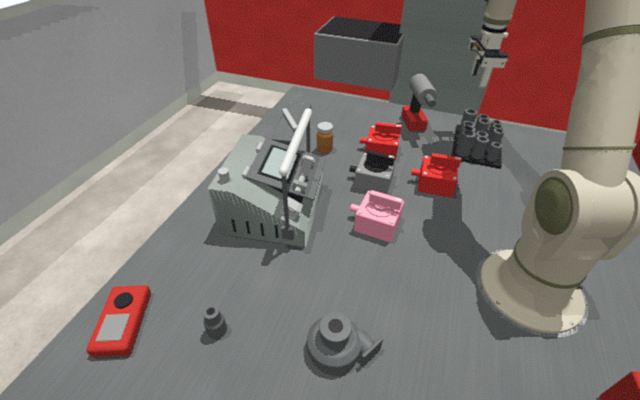

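The scene view shows the rig around (365,240) with the lamp bar from (322,208) to (365,152), and the grey switch box at (247,255) next to pink and red look-alikes. In the side view the rig is at (265,190) and the grey switch is at (375,170). Next I'll get the poses from depth points.

```bash
cat > h.py <<'E'
import numpy as np,cv2
from workcell import *
from scipy.spatial.transform import Rotation as R
def cloud(d,K,T):  # T cam->world
    v,u=np.mgrid[:400,:640]
    p=np.stack([(u-K[0,2])*d/K[0,0],(v-K[1,2])*d/K[1,1],d],-1)
    w=p@T[:3,:3].T+T[:3,3]; w[d<=0]=np.nan; return w
def fixed(n):
    f=np.load(f"pics/{n}.npz"); c=camera_info(n)
    return f["im"],cloud(f["d"],np.array(c["camera_matrix"]),np.linalg.inv(c["view"]))
def wrist(name=None):
    T=np.eye(4);T[:3,:3]=R.from_quat(get_orientation()).as_matrix();T[:3,3]=get_ee_pos()
    im,d=get_image("wrist"); c=camera_info("wrist")
    if name: cv2.imwrite(f"pics/{name}.png",im[:,:,::-1])
    return im,cloud(d,np.array(c["camera_matrix"]),T@c["mount"])
E
python3 - <<'E'
from h import *
for n,rig,sw in(("scene",(300,140,440,310),(215,225,275,285)),("side",(200,100,330,250),(350,150,397,195))):
    im,w=fixed(n)
    def box(r): 
        a=w[r[1]:r[3],r[0]:r[2]].reshape(-1,3);c=im[r[1]:r[3],r[0]:r[2]].reshape(-1,3).astype(int);k=~np.isnan(a[:,0]);return a[k],c[k]
    p,c=box(rig)
    b=p[(p[:,2]>.245)&(p[:,2]<.285)]
    m=b[:,:2].mean(0);_,_,V=np.linalg.svd(b[:,:2]-m,full_matrices=False);t=(b[:,:2]-m)@V[0]
    print(n,"bar",len(b),m,"dir",V[0],"ext",t.min(),t.max(),"zmax",np.percentile(b[:,2],[5,98]))
    print(" bar ends",m+V[0]*t.min(),m+V[0]*t.max())
    top=p[(p[:,2]>.163)&(p[:,2]<.177)]
    print(" top",len(top),cv2.minAreaRect(top[:,:2].astype(np.float32)))
    p,c=box(sw); grey=(np.ptp(c,axis=1)<25)
    t=p[(abs(p[:,2]-.07)<.006)&grey];print(" swtop",len(t),cv2.minAreaRect(t[:,:2].astype(np.float32)),np.median(t[:,2]))
    h=p[(p[:,2]>.09)&(p[:,2]<.13)&grey];print(" handle",len(h),cv2.minAreaRect(h[:,:2].astype(np.float32)),h[:,2].max())
    q=(h[:,:2]);mm=q.mean(0);_,_,V=np.linalg.svd(q-mm);t=(q-mm)@V[0];print(mm,V[0],t.min(),t.max())
    ds=p[(p[:,2]>.08)&(c.min(1)>130)];print(" white",ds.mean(0) if len(ds) else 0,len(ds))
E
```

```text
scene bar 665 [ 0.65267663 -0.07465181] dir [-0.15925697  0.98723716] ext -0.12805554890347048 0.16689559162626766 zmax [0.25853382 0.27205619]
 bar ends [ 0.67307037 -0.20107301] [0.62609735 0.09011372]
 top 2459 ((0.7323840260505676, -0.04134945571422577), (0.23109526932239532, 0.28325948119163513), 9.28864574432373)
 swtop 913 ((0.469845175743103, -0.2732603847980499), (0.11124812066555023, 0.11160364001989365), 0.257266640663147) 0.07016391960364354
 handle 261 ((0.45996320247650146, -0.2735958993434906), (0.01836448721587658, 0.09049822390079498), 87.90631103515625) 0.1175603975689401
[ 0.46480392 -0.27598216] [ 0.99923756 -0.03904236] -0.050169165894214336 0.0403209516442299
 white [ 0.42319861 -0.26951243  0.11540446] 14
side bar 625 [ 0.63377723 -0.02495852] dir [ 0.16100741 -0.9869532 ] ext -0.12021945248947576 0.17213314795088394 zmax [0.26014159 0.27318403]
 bar ends [0.61442101 0.09369245] [ 0.66149194 -0.19484588]
 top 2110 ((0.7246326208114624, -0.03491951525211334), (0.2370648980140686, 0.28245866298675537), 9.487164497375488)
 swtop 480 ((0.464401513338089, -0.2696883976459503), (0.1097663938999176, 0.10801846534013748), 0.8367995023727417) 0.0714391577119613
 handle 262 ((0.4540834128856659, -0.27069172263145447), (0.018797382712364197, 0.08875848352909088), 87.71443939208984) 0.11994975428208743
[ 0.45286307 -0.26662339] [-0.99898284  0.045092  ] -0.045773172983808556 0.04296159680676053
 white [ 0.426881   -0.12606052  0.11576987] 56
```

Both views agree. The rig yaw is about 9.2° with its origin near (0.716, -0.041). The switch axis is near (0.467, -0.272), with the handle's x axis along world +x. I'll check the IK options for the tilted tool, then look closer.

```bash
cat >> h.py <<'E'
YAW=np.arctan2(.160,.987); O=np.array([.716,-.0413,0.])
def Rz(a): return R.from_euler("z",a).as_matrix()
U=np.array([np.cos(np.pi/6),0,.5]); N=np.array([-.5,0,np.cos(np.pi/6)]); Y=np.array([0,1.,0])
E0=np.array([-.12,0,.06])
def rp(up,y,n): return E0+U*up+Y*y+N*n      # slope coords -> rig
def W(p): return O+Rz(YAW)@p
def RI(p): return (p-O)@Rz(YAW)
def quat(s=-1,b=0): # tool x = s*u, z=-n ; b extra pitch
    x=s*U; z=-N
    return (R.from_matrix(Rz(YAW)@np.c_[x,np.cross(z,x),z])).as_quat()
E
python3 - <<'E'
from h import *
for s in(-1,1):
    for up,n in((.026,.025),(.026,.15),(.062,.057),(.04,.25)):
        for y in(-.03,.03):
            q=solve_ik(W(rp(up,y,n)),quat(s)); print(s,up,n,y,None if q is None else np.round(q,2))
q=solve_ik([.467,-.272,.104],[1,0,0,0]);print(q)
E
```

```text
-1 0.026 0.025 -0.03 [ 0.83  0.88 -1.09  2.28  1.98  0.65  0.02]
-1 0.026 0.025 0.03 [ 0.7   0.87 -1.09  2.32  2.01  0.72 -0.15]
-1 0.026 0.15 -0.03 [ 0.94  0.56 -1.08  2.32  1.66  0.38  0.24]
-1 0.026 0.15 0.03 [ 0.8   0.53 -1.07  2.37  1.75  0.42  0.  ]
-1 0.062 0.057 -0.03 [ 0.83  0.79 -1.09  2.22  1.8   0.56  0.16]
-1 0.062 0.057 0.03 [ 0.71  0.77 -1.09  2.27  1.85  0.62 -0.02]
-1 0.04 0.25 -0.03 [ 1.04  0.27 -1.01  2.28  0.43  0.22  1.44]
-1 0.04 0.25 0.03 [ 0.83  0.2  -0.9   2.33  0.49  0.19  1.25]
1 0.026 0.025 -0.03 [ 0.5   0.68 -0.54  2.3   2.56  0.33  2.48]
1 0.026 0.025 0.03 [ 0.38  0.67 -0.55  2.34  2.51  0.4   2.41]
1 0.026 0.15 -0.03 [ 0.32  0.37 -0.19  2.36  3.97  0.12  1.04]
1 0.026 0.15 0.03 [ 0.43  0.38 -0.53  2.39  2.3   0.16  2.58]
1 0.062 0.057 -0.03 [ 0.38  0.56 -0.37  2.25  2.78  0.16  2.21]
1 0.062 0.057 0.03 [ 0.25  0.55 -0.37  2.29  2.61  0.23  2.27]
1 0.04 0.25 -0.03 [ 0.58  0.18 -0.43  2.3  -0.46  0.2  -0.81]
1 0.04 0.25 0.03 [ 0.33  0.13 -0.33  2.35 -0.31  0.16 -1.09]
[ 0.387138    0.57398621  0.05071545  2.13499015 -0.06550314  0.43402131
 -1.08161476]
```

Run:
```python
from h import *
p=get_ee_pos(); 
manip.movel([p[0],p[1],.42],max_speed=.25)
manip.movep(W(rp(.03,-.03,.2))+[-.05,0,.1],quat())
manip.movel(W(rp(.03,-.03,.2)))
print(get_time_s(),get_qpos().round(2))
im,w=wrist("w1"); np.savez("pics/w1.npz",im=im,w=w)
```

```text
Traceback (most recent call last):
workcell.PlanningError: the arm cannot follow that straight line within its joint ranges
```

Run:
```python
from h import *
print(get_time_s(),get_qpos().round(2),get_ee_pos())
for n in(.2,.15,.1): print(n,solve_ik(W(rp(.03,-.03,n)),quat()).round(2))
im,w=wrist("w1"); np.savez("pics/w1.npz",im=im,w=w)
```

```text
3.3167 [ 0.42  0.04 -0.21  2.29 -0.51  0.37  2.37] [ 0.47957141 -0.10238459  0.34827548]
0.2 [ 0.92  0.38 -0.95  2.32  1.2   0.19  0.68]
0.15 [ 0.94  0.56 -1.08  2.32  1.64  0.38  0.26]
0.1 [ 0.88  0.69 -1.08  2.31  1.82  0.49  0.11]
```

View pics/w1.png

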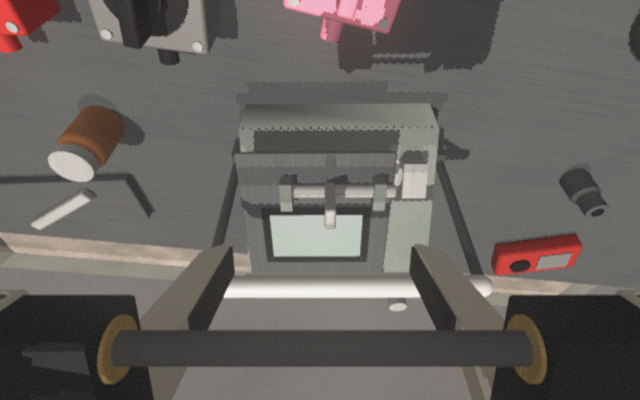

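The wrist view shows the bolt handle at (331,205), guides at (287,193) and (380,193), the keeper at (415,180), and the flap's free edge along row 153. The rig's front edge runs from (241,105) to (436,105). I'll refine the rig pose, flap angle and bolt position from these depths.

Run:
```python
from h import *
f=np.load("pics/w1.npz");w=f["w"];r=RI(w.reshape(-1,3)).reshape(w.shape)
s=r-E0; S=np.stack([s@U,s[...,1],s@N],-1)
for nm,(u,v) in dict(frontL=(245,112),frontR=(432,112),slopeR=(412,222),slopeR2=(412,250),keep=(415,180),flapL=(245,170),flapM=(330,168),flapM2=(330,158),guideL=(287,190),guideR=(380,190),tabtop=(331,221),tabmid=(331,205),bar=(300,287),bar2=(460,287)).items():
    print(nm,"rig",r[v,u].round(4),"slope",S[v,u].round(4))
for v in(172,185): 
    row=S[v,395:440]; k=row[:,2]>.024; print("keeper y",row[k,1].min(),row[k,1].max())
print("keeper up",[S[v,415].round(3).tolist() for v in range(158,202,4)])
for v in(207,215,222): row=S[v,315:350]; k=row[:,2]>.06; print("tab",v,row[k,1].min() if k.any() else 0,row[k,1].max() if k.any() else 0,row[k][:,[0,2]].mean(0))
# bar centre: highest points
m=(abs(r[...,2]-.262)<.012)&(abs(r[...,0]+.073)<.04); q=r[m]; print("bar",m.sum(),q.min(0),q.max(0),np.polyfit(q[:,1],q[:,0],1))
# front lower face/side edges at row 115
row=r[115,200:470]; k=row[:,2]>.03; print("front y ext",row[k,1].min(),row[k,1].max())
# flap plane
a=S[156:180,250:275].reshape(-1,3);b=S[156:180,300:370].reshape(-1,3)
for z in(a,b): c=np.polyfit(z[:,0],z[:,2],1);print("flap slope",np.arctan(c[0]),"n at up=.026",np.polyval(c,.026))
a=S[205:255,405:425].reshape(-1,3);print("slope plane",np.polyfit(a[:,0],a[:,2],1),a[:,2].mean())
print([S[v,330].round(3).tolist() for v in range(146,164,2)])
```

```text
frontL rig [-0.1207 -0.1276  0.0202] slope [-0.0205 -0.1276 -0.0341]
frontR rig [-0.1223  0.1286  0.0232] slope [-0.0204  0.1286 -0.0307]
slopeR rig [-0.0092  0.1049  0.1246] slope [0.1282 0.1049 0.0005]
slopeR2 rig [-0.2419  0.0239  0.3325] slope [0.0306 0.0239 0.2969]
keep rig [-0.0858  0.0951  0.1189] slope [0.0591 0.0951 0.0339]
flapL rig [-0.1086 -0.1142  0.1249] slope [ 0.0423 -0.1142  0.0505]
flapM rig [-0.1125 -0.0124  0.1259] slope [ 0.0394 -0.0124  0.0533]
flapM2 rig [-0.1237 -0.0125  0.1209] slope [ 0.0272 -0.0125  0.0546]
guideL rig [-0.1006 -0.0628  0.1507] slope [ 0.0622 -0.0628  0.0688]
guideR rig [-0.1012  0.0455  0.1515] slope [0.062  0.0455 0.0698]
tabtop rig [-0.1002 -0.0124  0.1971] slope [ 0.0857 -0.0124  0.1089]
tabmid rig [-0.1122 -0.0124  0.1847] slope [ 0.0691 -0.0124  0.1041]
bar rig [-0.083  -0.0437  0.2663] slope [ 0.1352 -0.0437  0.1601]
bar2 rig [-0.2648  0.0329  0.3661] slope [0.0277 0.0329 0.3375]
keeper y 0.07959468163048188 0.10938494170030522
keeper y 0.07978258674508772 0.10967233090195672
keeper up [[0.037, 0.102, 0.001], [0.038, 0.096, 0.024], [0
[... 831 characters left out ...]
 illegal value
 ** On entry to DLASCL parameter number  5 had an illegal value
 ** On entry to DLASCL parameter number  4 had an illegal valueTraceback (most recent call last):
  File "<stdin>", line 16, in <module>
    c, resids, rank, s = lstsq(lhs, rhs, rcond)
                         ~~~~~^^^^^^^^^^^^^^^^^
    x, resids, rank, s = _umath_linalg.lstsq(a, b, rcond,
                         ~~~~~~~~~~~~~~~~~~~^^^^^^^^^^^^^
                                             signature=signature)
                                             ^^^^^^^^^^^^^^^^^^^^
    raise LinAlgError("SVD did not converge in Linear Least Squares")
numpy.linalg.LinAlgError: SVD did not converge in Linear Least Squares
```

The rig pose checks out: keeper y is 94.6 against 95, its height is 34 against 33, and the slope plane is at 0. The flap is about 0.26 rad ajar and the bolt is at about 16 mm. Next I'll press the flap shut.

Run:
```python
from h import *
claw.grip(0.0)
manip.movep(W(rp(.026,-.03,.2)),quat())
manip.movep(W(rp(.026,-.03,.13)),quat())
print(get_time_s(),get_ft_force().round(1),get_ee_pos()-W(rp(.026,-.03,.13)))
hit=manip.movel(W(rp(.026,-.03,.005)),max_speed=.05,f_stop=25)
s=RI(get_ee_pos())-E0
print(hit,get_time_s(),get_ft_force().round(1),"up,n",s@U,s@N,s[1])
```

```text
7.075 [-0.3  0.3  0.8] [-9.56994508e-05  2.54362943e-04  1.93418747e-04]
True 8.9167 [-5.1 -2.5 10.9] up,n 0.024554377259547806 0.025706064956319295 -0.029803572223701807
```

Run:
```python
from h import *
manip.movel(W(rp(.026,-.03,.012)),max_speed=.02,f_stop=25); s=RI(get_ee_pos())-E0
print(get_ft_force().round(1),s@N)
manip.movel(W(rp(.026,-.03,.14)),max_speed=.15)
claw.grip(.06)
im,w=wrist("w2"); s=RI(w.reshape(-1,3)).reshape(w.shape)-E0
S=np.stack([s@U,s[...,1],s@N],-1); x=S.reshape(-1,3)
m=(abs(x[:,0]-.026)<.01)&(abs(x[:,1]+.03)<.06)&(x[:,2]<.06);print("flap n",m.sum(),np.median(x[m,2]))
m=(abs(x[:,0]-.062)<.02)&(abs(x[:,1])<.06)&(abs(x[:,2]-.07)<.008);print("tab",m.sum(),x[m].min(0),x[m].max(0),np.median(x[m],0))
print(get_time_s())
```

```text
[-3.4 -0.9  9.8] 0.025723263522104342
flap n 3226 0.008516594827426695
tab 704 [ 0.04710615 -0.01969015  0.06232864] [ 0.07280805 -0.00770395  0.07779048] [ 0.05672588 -0.01409429  0.07577795]
11.1917
```

View pics/w2.png

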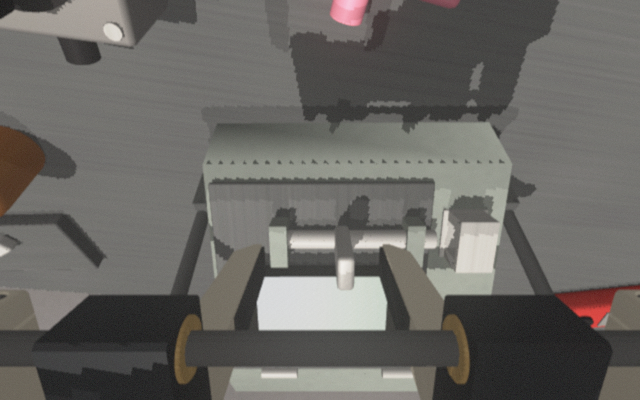

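The flap is shut (face at 8.5 mm). The tab, seen at (345,250), is at y = -14 mm. Next I'll straddle it, grip it and slide the bolt.

Run:
```python
from h import *
claw.grip(.05)
manip.movel(W(rp(.060,-.0137,.14)),max_speed=.1)
hit=manip.movel(W(rp(.060,-.0137,.062)),max_speed=.08,f_stop=15)
print(hit,get_ft_force().round(1))
claw.grip(0.0); print("w",get_width(),get_grasp_force(),get_ft_force().round(1))
hit=manip.movel(W(rp(.060,.045,.062)),max_speed=.04,f_stop=25)
s=RI(get_ee_pos())-E0; print(hit,s@U,s[1],s@N,get_ft_force().round(1),get_width(),get_time_s())
```

```text
False [ 0.5  0.1 -0.3]
w 0.011702638774215202 29.998227953910828 [-0.8 -0.1  1.8]
True 0.059856272728766015 0.029765138101628758 0.062065536242938264 [-2.8 -3.3  7.5] 0.011800713710621066 15.0583
```

Run:
```python
from h import *
claw.grip(.03)
hit=manip.movel(W(rp(.060,.055,.062)),max_speed=.03,f_stop=20)
s=RI(get_ee_pos())-E0; print(hit,s[1],get_ft_force().round(1))
manip.movel(W(rp(.060,.030,.062)),max_speed=.05)
manip.movel(W(rp(.060,.030,.14)),max_speed=.12)
manip.movel(W(rp(.026,.030,.15)),max_speed=.12)
im,w=wrist("w3"); s=RI(w.reshape(-1,3)).reshape(w.shape)-E0
S=np.stack([s@U,s[...,1],s@N],-1); x=S.reshape(-1,3)
m=(abs(x[:,0]-.026)<.01)&(abs(x[:,1]+.03)<.06)&(x[:,2]<.06);print("flap n",m.sum(),np.median(x[m,2]))
m=(abs(x[:,0]-.062)<.02)&(abs(x[:,1])<.07)&(abs(x[:,2]-.07)<.008);print("tab",m.sum(),x[m].min(0),x[m].max(0),np.median(x[m],0))
print(get_time_s(),get_qpos().round(2))
```

```text
True 0.038382933611926066 [-0.9 -2.7  2.7]
flap n 3006 0.008438748273930232
tab 650 [0.04693258 0.023647   0.06207489] [0.07266541 0.0354245  0.07789145] [0.05655458 0.02964684 0.07594822]
17.8 [ 0.65  0.45 -0.86  2.38  1.85  0.33 -0.13]
```

View pics/w3.png

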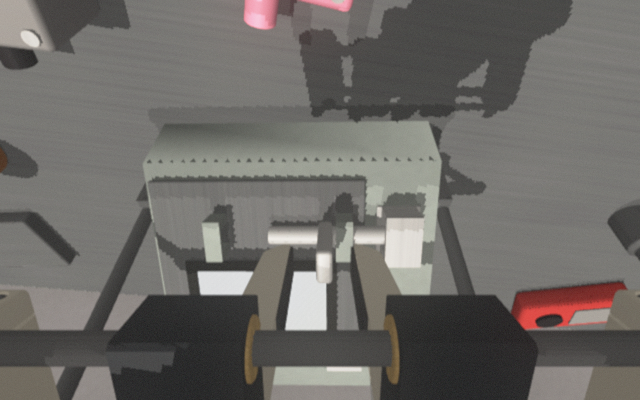

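The bolt is home: it stopped twice on force, and the tab at (325,250) measures y = 29.6 mm against 30. The rod is in the keeper at (400,240). Next is the switch; I'll plan its orientation and look from above it.

Run:
```python
from h import *
manip.movep(W(rp(.026,.0,.2)),quat())
P=np.array([.467,-.272,.22])
def dq(a): return (R.from_euler("z",a)*R.from_quat([1,0,0,0])).as_quat()
best=None
for a in(-.04,-.04+np.pi):
    q0=solve_ik(P,dq(a)); 
    if q0 is None: print(a,None); continue
    q0=np.array(q0);print(a,q0.round(2),"j7 end options",q0[6]+1.1,q0[6]-1.1)
    for b in(.5,-.55,-1.1): 
        q=solve_ik([.467,-.272,.104],dq(a+b)); print("   ",b,None if q is None else np.round(q,2))
```

```text
-0.04 [ 0.16  0.42  0.37  2.06 -0.23  0.71 -0.94] j7 end options 0.1587958940063292 -2.041204105993671
    0.5 [ 0.87  0.65 -0.65  2.1   0.69  0.61 -1.39]
    -0.55 [ 0.18  0.6   0.36  2.15 -0.47  0.46 -1.26]
    -1.1 [ 0.06  0.64  0.55  2.16 -0.68  0.52 -1.59]
3.101592653589793 [ 1.11  0.58 -1.01  2.    0.62  0.91  1.3 ] j7 end options 2.3974047144023993 0.19740471440239937
    0.5 [ 1.04  0.76 -0.95  2.09  0.91  0.78  1.54]
    -0.55 [ 0.82  0.63 -0.58  2.11  0.63  0.58  0.76]
    -1.1 [ 0.83  0.64 -0.6   2.11  0.65  0.59  0.19]
```

Run:
```python
from h import *
def dq(a): return (R.from_euler("z",a)*R.from_quat([1,0,0,0])).as_quat()
manip.movep([.467,-.272,.27],dq(-.04))
claw.grip(.06)
im,w=wrist("w4"); np.savez("pics/w4.npz",im=im,w=w); p=w.reshape(-1,3)
m=(abs(p[:,0]-.46)<.065)&(abs(p[:,1]+.27)<.06)
t=p[m&(abs(p[:,2]-.07)<.006)];print("top",len(t),cv2.minAreaRect(t[:,:2].astype(np.float32)))
h=p[m&(abs(p[:,2]-.113)<.008)];print("handle",len(h),cv2.minAreaRect(h[:,:2].astype(np.float32)),h[:,2].max())
print(get_time_s(),get_qpos().round(2))
```

```text
top 8930 ((0.46648696064949036, -0.27393603324890137), (0.11021390557289124, 0.1103588119149208), 1.086227536201477)
handle 1631 ((0.4568226933479309, -0.2734290361404419), (0.015981215983629227, 0.08971156179904938), 86.63214111328125) 0.11706344696740051
20.5667 [ 0.15  0.35  0.37  2.   -0.17  0.82 -1.  ]
```

View pics/w4.png

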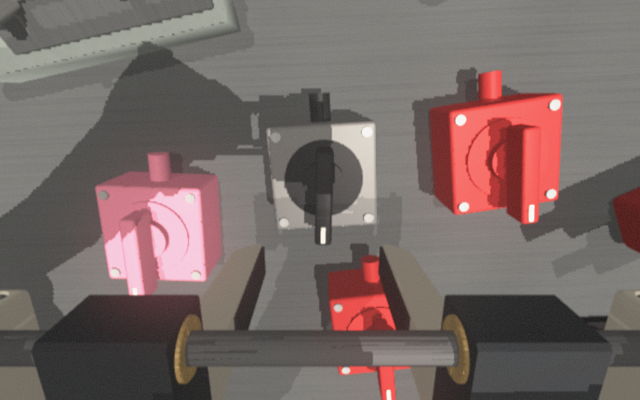

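The view shows the black handle from (323,150) to (323,243), with the dash end facing the robot, on the grey box centred at (322,175). The axis works out at (0.4668, -0.274). Next I'll grip the handle and turn it.

Run:
```python
from h import *
def dq(a): return (R.from_euler("z",a)*R.from_quat([1,0,0,0])).as_quat()
manip.movel([.4668,-.2740,.18],rot=dq(-.059),max_speed=.1)
print(manip.movel([.4668,-.2740,.103],max_speed=.08,f_stop=15))
claw.grip(0.0); print(get_width(),get_ft_force().round(1),get_ft_torque().round(2))
for d in(.3,.3,.25,.1,.06,.05,.05,.05):
    q=np.array(get_qpos()); q[6]-=d; manip.movej(q); t=get_ft_torque()
    print(d,get_qpos()[6].round(3),t.round(2),get_ft_force().round(1))
    if abs(t[2])>1.: break
x=R.from_quat(get_orientation()).as_matrix()[:,0];print("ang",np.arctan2(x[1],x[0]),get_width(),get_time_s(),get_ee_pos())
```

```text
False
0.015852664529426113 [ 0.3 -0.3  0.3] [-0.01 -0.   -0.09]
0.3 -1.181 [ 0.04 -0.02 -0.17] [ 0.1 -0.5  0.5]
0.3 -1.475 [-0.06  0.06 -0.17] [-0.1 -1.3  1.1]
0.25 -1.718 [-0.04  0.08 -0.21] [-0.2 -0.6  0.4]
0.1 -1.811 [-0.01  0.1  -0.15] [-0.6 -0.3 -0.1]
0.06 -1.866 [-0.1   0.08  0.39] [-0.3 -1.   0.1]
0.05 -1.912 [-0.31  0.14  0.76] [-0.6 -2.3  0.9]
0.05 -1.959 [-0.49 -0.    0.83] [-0.6 -2.8 -0.6]
0.05 -2.007 [-0.78 -0.15  0.87] [-0.1 -3.6 -1.8]
ang -1.1799111486554756 0.017454770927533336 25.8583 [ 0.46708367 -0.27496531  0.10308526]
```

The torque rose sharply at the stop. I'll release, lift and check the switch angle and the rest of the scene.

Run:
```python
from h import *
q=np.array(get_qpos()); q[6]+=.09; manip.movej(q)
claw.grip(.06)
p=get_ee_pos(); manip.movel([p[0],p[1],.27],max_speed=.15)
im,w=wrist(); p=w.reshape(-1,3)
m=(abs(p[:,0]-.4668)<.06)&(abs(p[:,1]+.274)<.06)
h=p[m&(abs(p[:,2]-.113)<.008)];print("handle",len(h),cv2.minAreaRect(h[:,:2].astype(np.float32)),h.mean(0))
manip.movep([.35,-.45,.40],get_orientation())
for n in("scene","side"):
    im2,d=get_image(n); np.savez(f"pics/{n}2.npz",im=im2,d=d); cv2.imwrite(f"pics/{n}2.png",im2[:,:,::-1])
im,w=fixed("scene2"[:5]+"") 
print(get_time_s(),get_ft_force().round(1))
```

```text
handle 1627 ((0.46141618490219116, -0.2661377489566803), (0.015944767743349075, 0.0895366296172142), 31.033771514892578) [ 0.46282816 -0.26855547  0.11472011]
29.3667 [ 0.1  0.5 -0.6]
```

View pics/scene2.png

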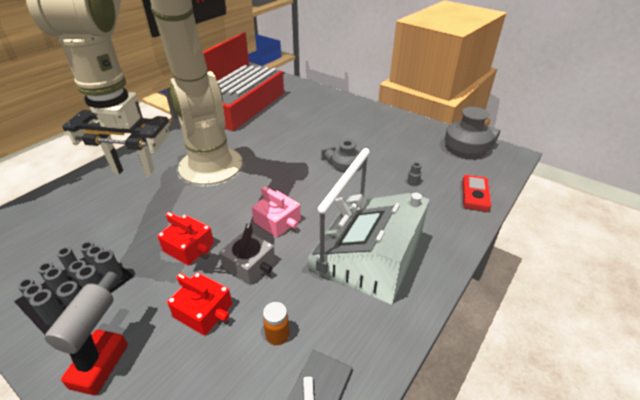

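The handle ends at -59.0° with the box yaw at 1.1°, so it sits on the 60° stop. The scene view shows the flap shut, the bolt home and the bystanders where they were.

```bash
python3 -c "
from workcell import *
print(workorder.job_done(),get_time_s())"
```

```text
the job is handed in; nothing more can be done
the job is handed in; nothing more can be done
```

The job is handed in: the flap is pressed shut, the bolt is home in its keeper, and the switch is turned clockwise to its on stop, in that order; the last look was at about 29 s of the 64 s, with the lamp bar never approached and the other things still in place.

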